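# Load the hose test bench and hold its sprung crosshead back to the length pointer

### The arm

A 6-joint arm with a two-finger parallel gripper is mounted at the origin on the work surface. World frame = base frame: x ahead of the robot, y to its left, z up, the work surface at z = 0. Lengths are in mm, angles in rad, forces in N, time in s.
With the tool pointing down it reaches from about 350 to 875 mm from the base axis. Payload 4.2 kg.
Tool frame: the origin (TCP) lies midway between the tips of the shut fingers; the grasp point (between the pads) lies 19 mm behind it (arm.tcp_to_grasp is the distance from the TCP to the grasp point, in mm); z points along the fingers, y is the line along which they close (so a half turn about z gives the same grasp; the last joint's range is limited). The gripper opens to 85 mm and grips with 20 to 120 N. Pads are 22 mm wide; open, the fingers measure 114 mm over their backs; the gripper's body (76 mm by 85 mm) begins 54 mm behind the grasp point. The pads swing forward as they close: fully open they stand 13 mm farther back than shut.
Start: joints at [-1.066, 0.385, 0.008, 0, -1.194, -0.259], TCP at [152.1, -606.189, 231.312] pointing down, gripper open.
Joint ranges: [-3.14, 3.14], [-1.21, 2.06], [-1.07, 1.41], [-3.16, 2.05], [-2.99, -0.16], [-3.1, 3.1]. Speed limits (rad/s): [2.79, 2.79, 3.14, 3.14, 3.14, 3.14].

### API

Orientations are given as a unit quaternion [x, y, z, w].
In Python, from bench import arm, imaging, job, models gives the robot as it stands.
- The arm moves only by the tool arm_command, never from a script. Its argument "rows" is a list of rows, each an object with "grip": the opening, from 0 (shut) to 1 (fully open); "linear": the shift along the tool's x, y, z in mm, a list of three; "rot": the turn, a rotation vector about the tool's x, y, z in rad, a list of three. In form: [{"grip": grip, "linear": [tx, ty, tz], "rot": [rx, ry, rz]}, ...]. A call has 1 to 10 rows; each row is the pose to reach, as a shift and turn from the pose commanded when the call began, along the tool's axes at that moment; what a row does not reach only later rows make up. A row lasts 1/8 s, in which the tool goes at most 62.5 mm and 10.7 degrees, less where a joint would pass 70% of its speed; a pose out of reach is approached as far as the arm can. A call with a gripper value outside its range is refused whole. The fingers move at their own pace and stop on an object; the grip force is fixed at half the most. Time passes only in rows, so rows that repeat a pose let the fingers close. It gives the time, the measured TCP pose, the force, the opening and the grip force at its end, in the units of the state.
- arm.read_state(): the state, without advancing time (a new reading comes with each control period).
- imaging.get_image(name): name is "scene" or "top"; returns a dict with "frame" (384x512x3 uint8, red, green, blue), "fx", "fy", "cx", "cy" (pixels), "extrinsics" (4x4, takes a point from world to camera coordinates). Camera axes: x right, y down, z forward; pixel columns grow to the right and rows downward; lengths in mm; the calibration is good to about 2 mm. A picture is of the moment at which its call begins. There is no depth.
- job.job_done(): hands the job in; it is judged then, once.
Trained networks look in a picture, given as the dict that the camera call returned (one of the last four; its "shot" number tells which), for a name from the list of things; names that differ only in an ending like _2 or _b are one class to them, and where a whole thing is asked for, a point or a joint stands for the part that bears it (a point fixed in the world has none). Each returns a list of dicts, best first, with "score" (0 to 1); they miss things now and then, are a little off and sometimes report something else, mostly with a low value. They report only what shows in the picture. A call takes as long as a camera call. They do not tell look-alikes from the thing itself.
- models.spot_in(picture, query): "rect" ([left, top, right, bottom] in pixels, round what is visible of it).
- models.tip_of(picture, query): "pixel" ([column, row] in pixels: a listed point, or the origin of a listed thing).
The state is a dict: "clock": time; "joints": joint angles; "joint_vel": joint speeds; "joint_efforts": joint torques, N m; "position": TCP position; "ee_rot": TCP orientation; "contact_force": force on the tool from outside, world axes, zero at the start; "wrist_torque": the same for the moment, N m; "gripper_width": finger opening in mm; "grasp_force": force on a finger pad.
Only numpy, scipy, OpenCV 4.12 (cv2) and the standard library are available. Lean on these libraries where they do the work, as an engineer would, in place of code of your own. Each camera call takes 0.05 s, during which the arm holds its last target. There are 200 camera calls.

### The job

Get the hose test bench ready for the next pair of hoses. First seat the square-flanged and the oblong-flanged elbow fully home, each in the nest of its own shape with its spigot facing the sprung crosshead, and let go of them; then draw the crosshead's rod out by its pull handle, against its spring, until the dark ring on the rod is level with the tip of the brass length pointer, and finish still holding it there, so that the hoses can be laid in. The round-flanged elbow is not needed: leave it and everything else on the counter where it is.

Things in the scene. Friction and masses are not known exactly. Their poses are not given: they have to be found in the camera images.
- bench: Hose test bench, bolted down: grey-painted base plate 160 mm (x) by 360 mm (y = -135 to +225), 12 mm thick; aluminium nest block at the +y end, sprung crosshead (top 80 mm) in the middle, steel pedestals with the black spring tube (top 80 mm) towards -y. Origin: on the counter, under the line of the rod; +y points from the pull handle to the nests, z up. Yaw within 0.2 rad of the counter's axes.
- nest_square (a point): Centre of the floor of the square nest, at bench (-42, +170, 20) mm: a pocket 44 by 44 mm, 10 mm deep, rim 30 mm above the counter, 2 mm chamfer. Axes as the bench; a seated elbow's axes are parallel to them, its spigot to -y (to the crosshead).
- nest_oblong (a point): Centre of the floor of the oblong nest, at bench (+42, +170, 20) mm: a pocket 34 mm (x) by 62 mm (y) with clipped corners, 10 mm deep, rim 30 mm above the counter, 2 mm chamfer. Axes as the bench; a seated elbow's axes are parallel to them, its spigot to -y (to the crosshead).
- elbow_square: Steel 90-degree pump elbow upright on its 10 mm thick flange. Grip its block: 26 mm wide (x), 28 mm (y), 23 to 51 mm up, plain cheeks on +-x. An 18 mm round spigot points to -y, axis 38 mm up, end 44 mm from centre. 0.2 to 0.35 kg. Origin: centre of the underside, z up. Spigot starts within 0.8 rad of its seated direction. Flange: square, 40 by 40 mm.
- elbow_square_spigot (a point): Centre of the end of the square-flanged elbow's spigot (0, -44, 38 mm in its frame).
- elbow_oblong: Steel 90-degree pump elbow upright on its 10 mm thick flange. Grip its block: 26 mm wide (x), 28 mm (y), 23 to 51 mm up, plain cheeks on +-x. An 18 mm round spigot points to -y, axis 38 mm up, end 44 mm from centre. 0.2 to 0.35 kg. Origin: centre of the underside, z up. Spigot starts within 0.8 rad of its seated direction. Flange: oblong, round ends, 30 (x) by 58 mm (y).
- elbow_oblong_spigot (a point): Centre of the end of the oblong-flanged elbow's spigot (0, -44, 38 mm in its frame).
- elbow_round: Bystander: a third elbow like the others, but with a round flange 50 mm in diameter. It fits neither nest and stays where it stands. Origin: centre of the flange's underside.
- rod_travel (a joint): Travel in metres of the rod with its crosshead: 0 at rest (sprung fully in), growing as it is pulled out to bench -y; end stop at 0.070. The spring pulls back with about 6 N at rest and 1.8 N more for every 10 mm, so 12 to 17 N at the pointer (35 to 55 mm of travel); let go, it springs in again.
- ring_mark (a point): The dark ring, 3 mm wide, round the 14 mm steel rod; this point is on the rod's axis, 58 mm above the counter, 49 mm from the handle's axis towards the tube. At rest it lies just inside the mouth of the spring tube (mouth at bench y = -129, ring at y = -119 mm) and comes out as the rod is pulled.
- pointer_tip (a point): Dark tip of the brass length pointer, clamped on the graduated rail on the +x side of the rod, at another place along it each time; the tip lies 28 mm beside the rod's axis, 41.5 mm above the counter, and points square at the rod. Pointer and screw reach 51 mm above the counter. Axes as the bench: the distance along bench y from here to the ring is what is left to pull.
- pull_rod: The sliding rod with its crosshead and pull handle. The handle is an upright black round grip, 18 mm in diameter, on a steel hub at the rod's end, from 74 to 128 mm above the counter. Origin: in the handle's axis, 100 mm above the counter (bench (0, -168) mm at rest); axes as the bench. Hub top 71 mm, pedestals 80 mm; 39 mm clear between grip and pedestal at rest. Grip it from above.
- seal_ring: Bystander: black rubber seal ring, 28 mm across, 6 mm high, lying among the elbows. Origin: centre of its underside.
- tape_roll: Bystander: white roll of thread tape, 52 mm across, 14 mm high. Origin: centre of its underside.
- wrench: Bystander: steel open-ended wrench, 180 mm long, lying flat.
- nipple: Bystander: small brass hex nipple standing on end, 27 mm across, 34 mm high. Origin: centre of its underside.
- paste_jar: Bystander: jar, 52 mm across, 60 mm high. Origin: centre of its underside.
- marker: Bystander: black marker pen, 125 mm long, lying.
- hose_clamp: Bystander: steel hose clamp band, 42 mm across, 12 mm high. Origin: centre of its underside.
Things that resemble listed ones, but are neither listed nor needed, are in the scene too. Leave any orange look-alike of the elbow_oblong alone. What is shaped like the elbow_square but orange is not meant.

How it is judged (in metres and radians):
On the way, in this order (a step that is already met when the one before it is completed fails the run):
1. both elbows are seated in their own nests, spigots to the crosshead, and let go, with the rod still in (horizontal distance between elbow_square and nest_square below 0.004 m and z of elbow_square in the frame of nest_square below 0.003 m and angle between each of elbow_square, elbow_oblong's own z axis and vertical below 0.06 rad and angle between the y axis of elbow_square and the y axis of nest_square, either way round below 0.15 rad and y of elbow_square_spigot in the frame of nest_square below -0.035 m and horizontal distance between elbow_oblong and nest_oblong below 0.004 m and z of elbow_oblong in the frame of nest_oblong below 0.003 m and angle between the y axis of elbow_oblong and the y axis of nest_oblong, either way round below 0.15 rad and y of elbow_oblong_spigot in the frame of nest_oblong below -0.035 m and contact force between the fingers and elbow_square below 0.3 N and contact force between the fingers and elbow_oblong below 0.3 N and value of joint rod_travel below 0.01 m), for 0.2 s.
2. the rod is drawn out by the pull handle until its ring is level with the pointer (y of ring_mark in the frame of pointer_tip between -0.004 and 0.004 m and contact force between the fingers and pull_rod above 3 N and distance between the grasp point and pull_rod below 0.04 m and value of joint rod_travel above 0.02 m), for 0.3 s.
At the end, for the whole second after the job is handed in: Each elbow sits in its own nest (4 mm of centre, under 3 mm off the floor, upright, within 0.15 rad, spigot to the crosshead), fingers off it; the fingers hold the pull handle (over 3 N) and keep the rod still, its ring within 4 mm of the pointer tip along the rod (all of step 2 and horizontal distance between elbow_square and nest_square below 0.004 m and z of elbow_square in the frame of nest_square below 0.003 m and angle between each of elbow_square, elbow_oblong's own z axis and vertical below 0.06 rad and angle between the y axis of elbow_square and the y axis of nest_square, either way round below 0.15 rad and y of elbow_square_spigot in the frame of nest_square below -0.035 m and horizontal distance between elbow_oblong and nest_oblong below 0.004 m and z of elbow_oblong in the frame of nest_oblong below 0.003 m and angle between the y axis of elbow_oblong and the y axis of nest_oblong, either way round below 0.15 rad and y of elbow_oblong_spigot in the frame of nest_oblong below -0.035 m and contact force between the fingers and elbow_square below 0.3 N and contact force between the fingers and elbow_oblong below 0.3 N and velocity of joint rod_travel between -0.01 and 0.01 m/s); the arm keeps its last pose, push and grip.
It fails at once if the round-flanged elbow is moved by more than 25 mm (distance of elbow_round from where it was at the start of the episode above 0.025 m).
It fails at once if another thing lying on the counter is moved by more than 25 mm (distance of any of seal_ring, tape_roll, wrench, nipple, paste_jar, marker, hose_clamp from where it was at the start of the episode above 0.025 m).
It also fails if it takes over 61 s, if anything falls off the work surface, if the arm or the gripper's body presses on something with over 40 N, if the wrist force passes 120 N, or if a joint passes its speed limit or range.

## Working session

There is one attempt and no reset: what is moved stays moved. The work goes in short steps, Python scripts to look and compute and a tool call to move; the robot and the scene stay as the last step left them, time stands still between calls to the robot, and variables do not carry over. Pictures are saved under pics/ and viewed, at most 10 in all, crops included, and the job is handed in when it is done.

Besides the shell and the picture viewer there is one more tool, called as name(argument=value, ...) on one line, values as JSON. arm_command: Moves the arm, as the interface text tells. Its arguments: {"type":"object","properties":{"rows":{"type":"array"}},"required":["rows"]}

```bash
mkdir -p pics
cat > h.py <<'E'
import numpy as np, cv2
from bench import arm, imaging, job, models
from scipy.spatial.transform import Rotation as R
def shot(n): return imaging.get_image(n)
def save(p,f): cv2.imwrite('pics/'+f,cv2.cvtColor(p['frame'],cv2.COLOR_RGB2BGR))
def ray(p,px,z):
    E=np.array(p['extrinsics']);Rm=E[:3,:3];c=-Rm.T@E[:3,3]
    d=Rm.T@np.array([(px[0]-p['cx'])/p['fx'],(px[1]-p['cy'])/p['fy'],1])
    return c+d*(z-c[2])/d[2]
def proj(p,X):
    E=np.array(p['extrinsics']);q=E[:3,:3]@np.array(X)+E[:3,3]
    return [p['fx']*q[0]/q[2]+p['cx'],p['fy']*q[1]/q[2]+p['cy']]
E
python3 - <<'E'
from h import *
s=arm.read_state();print(s)
for n in('scene','top'):
    p=shot(n);save(p,n+'0.png')
    E=np.array(p['extrinsics']);print(n,-E[:3,:3].T@E[:3,3],E[2,:3],p['fx'])
    for q,z in [('nest_square',20),('nest_oblong',20),('elbow_square',0),('elbow_square_spigot',38),('elbow_oblong',0),('elbow_oblong_spigot',38),('elbow_round',0),('pointer_tip',41.5),('pull_rod',100),('bench',0),('ring_mark',58)]:
        for d in models.tip_of(p,q)[:4]:
            print(q,round(d['score'],2),np.round(d['pixel']),np.round(ray(p,d['pixel'],z)[:2],1))
E
```

```text
{'clock': 0.0, 'joints': array([-1.06637995e+00,  3.85575714e-01,  6.58963753e-03, -4.89942309e-04,
       -1.19400710e+00, -2.58605452e-01]), 'joint_vel': array([ 1.97738072e-04, -2.42991426e-03,  5.50617951e-04,  8.95930189e-05,
       -2.54665762e-04, -9.21249980e-05]), 'joint_efforts': array([-2.58975870e-04, -3.92289162e+01,  1.88401669e+01,  4.18628186e+00,
       -4.50529173e-03,  8.18956039e-06]), 'position': array([ 151.95838403, -605.62674719,  230.19721157]), 'ee_rot': array([-1.22506487e-01,  9.92467079e-01,  1.10422530e-03, -1.97651736e-04]), 'contact_force': array([-0.44024326, -1.17511213, -0.07834261]), 'wrist_torque': array([-0.01736511,  0.02083072,  0.00963365]), 'grasp_force': 0.0, 'gripper_width': 84.90352846894066}
scene [1178.17348582  436.72157455  964.04991672] [-0.59538276 -0.35808593 -0.71923142] 395.4551762117917
nest_square 0.85 [277. 249.] [562.4 136.8]
elbow_square 0.93 [391. 320.] [599.9 489.6]
elbow_square 0.65 [331. 279.] [562.5 307.5]
elbow_square 0.26 [278. 248.] [542.2 129.6]
elbow_square_spigot 0.92 [311. 263.] [568.6 244.4]
elbow_square_spigot 0
[... 954 characters left out ...]
176. 164.] [578.7 260.3]
elbow_square_spigot 0.64 [107. 163.] [585.6 459.9]
elbow_oblong 0.66 [196. 266.] [287.7 210.6]
elbow_oblong 0.55 [160. 217.] [429. 313.]
elbow_oblong_spigot 0.71 [170. 219.] [417.  277.1]
elbow_oblong_spigot 0.62 [220. 175.] [541.4 135. ]
elbow_oblong_spigot 0.6 [203. 275.] [261.  183.7]
elbow_oblong_spigot 0.43 [161. 192.] [496.3 303.7]
elbow_round 0.57 [128. 196.] [493.6 408.2]
elbow_round 0.24 [212. 232.] [382.4 162.1]
pointer_tip 0.58 [331. 143.] [ 626.2 -188.7]
pull_rod 0.77 [339. 143.] [ 605.3 -199.2]
pull_rod 0.45 [150. 249.] [331.4 314.2]
bench 0.73 [279. 159.] [592.3 -37.1]
ring_mark 0.58 [318. 148.] [ 605.7 -147.1]
ring_mark 0.33 [328. 143.] [ 619.  -176.7]
```

View pics/scene0.png

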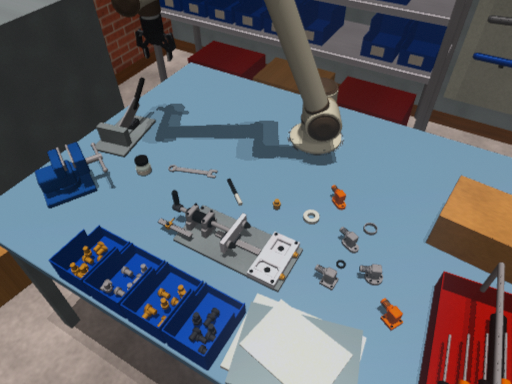

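View pics/top0.png

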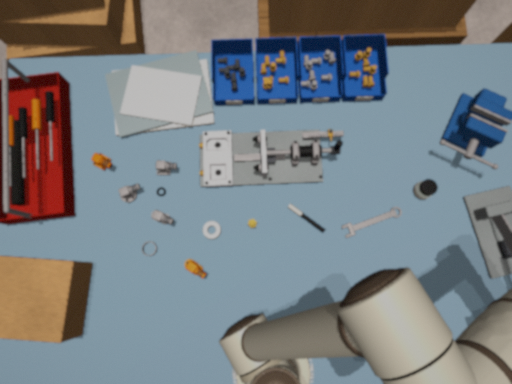

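The scene view shows the bench at about (235,240), with grey elbows at (327,275), (350,240) and (372,272). The look-alikes are orange elbows at (391,315) and (339,197), plus fittings in the bins. My choice is square = grey (327,275), oblong = grey (350,240), round = (372,272). I'll check this in one close crop.

Run:
```python
from h import *
a=shot('scene');b=shot('top')
A=cv2.resize(a['frame'][215:295,300:400],(790,395*2*80//100),interpolation=cv2.INTER_CUBIC)[:, :]
A=cv2.resize(a['frame'][220:295,300:400],(400,300),interpolation=cv2.INTER_CUBIC)
B=cv2.resize(b['frame'][150:225,105:205],(400,300),interpolation=cv2.INTER_CUBIC)
C=cv2.resize(a['frame'][180:285,160:310],(400,280),interpolation=cv2.INTER_CUBIC)
D=cv2.resize(b['frame'][120:197,192:352],(400,192),interpolation=cv2.INTER_CUBIC)
D=cv2.copyMakeBorder(D,0,88,0,0,cv2.BORDER_CONSTANT)
M=np.vstack([np.hstack([A,B]),np.hstack([C,D])])
cv2.imwrite('pics/crop1.png',M[:,:,::-1])
```

```text
(no output)
```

View pics/crop1.png

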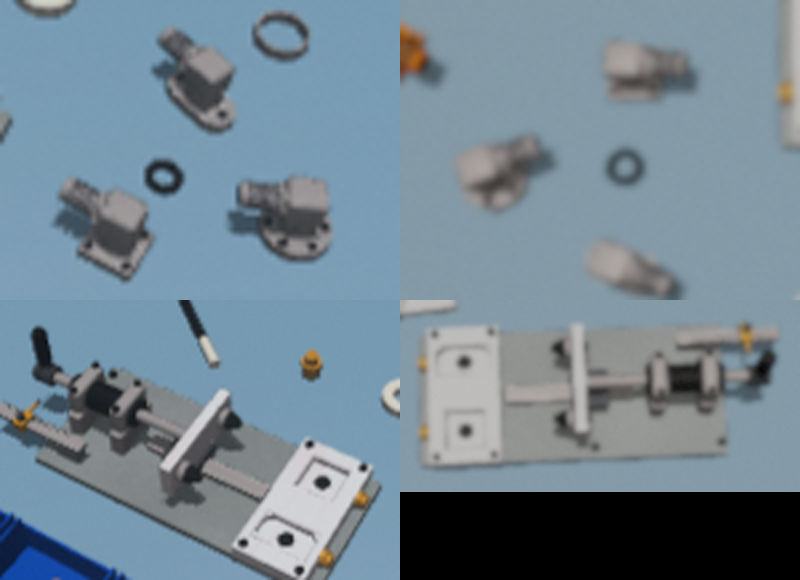

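The crop confirms it: the square flange is lower left, the round flange lower right and the oblong flange at the top. All three are grey. The nests show dark floor holes at scene ~(281,248) (square? near side) and ~(267,269). Next I'll fit silhouettes for exact poses.

```bash
cat > fit.py <<'E'
from h import *
from scipy.optimize import minimize
def cyl(r,h0,h1,n=24):
    t=np.linspace(0,2*np.pi,n,endpoint=False);return np.array([[r*np.cos(a),r*np.sin(a),h] for a in t for h in(h0,h1)])
def box(x,y,z0,z1): return np.array([[i*x/2,j*y/2,k] for i in(-1,1) for j in(-1,1) for k in(z0,z1)])
def obl():
    c=cyl(15,0,10);return np.vstack([c+[0,14,0],c-[0,14,0]])
sp=cyl(9,0,44)[:,[0,2,1]]*[1,-1,1]+[0,0,38]
parts={'square':[box(40,40,0,10),box(26,28,23,51),cyl(12,9,24),sp],'oblong':[obl(),box(26,28,23,51),cyl(12,9,24),sp]}
S=4
def mask(p,c,r=28):
    """upsampled elbow mask (grey, not blue) in a window round pixel c"""
    x0,y0=int(c[0])-r,int(c[1])-r
    f=cv2.resize(p['frame'][y0:y0+2*r,x0:x0+2*r],None,fx=S,fy=S,interpolation=cv2.INTER_CUBIC)
    hsv=cv2.cvtColor(f,cv2.COLOR_RGB2HSV)
    m=(hsv[...,1]<60).astype(np.uint8)
    n,l,st,ce=cv2.connectedComponentsWithStats(m)
    k=min((i for i in range(1,n) if st[i,4]>1500),key=lambda i:np.hypot(*(ce[i]-r*S)))
    return (l==k).astype(np.uint8),(x0,y0)
def render(p,pp,v,z,shape,o):
    m=np.zeros(shape,np.uint8);c,s=np.cos(v[2]),np.sin(v[2])
    E=np.array(p['extrinsics'])
    for P in pp:
        W=P@np.array([[c,s,0],[-s,c,0],[0,0,1]])+[v[0],v[1],z]
        q=W@E[:3,:3].T+E[:3,3];u=np.c_[p['fx']*q[:,0]/q[:,2]+p['cx'],p['fy']*q[:,1]/q[:,2]+p['cy']]
        u=(u-o+.5)*S-.5
        cv2.fillConvexPoly(m,cv2.convexHull(np.round(u*16).astype(np.int32)),1,shift=4)
    return m
def fit(pics,kind,v0,z=0,r=28):
    ms=[(p,)+mask(p,proj(p,[v0[0],v0[1],30+z]),r) for p in pics]
    def cost(v):
        return sum(1-(m&a).sum()/max(1,(m|a).sum()) for p,m,o in ms for a in [render(p,parts[kind],v,z,m.shape,o)])/len(ms)
    best=None
    for a in np.linspace(-.8,.8,9)+v0[2]:
        q=minimize(cost,[v0[0],v0[1],a],method='Nelder-Mead',options=dict(initial_simplex=np.array([[v0[0],v0[1],a]]*4)+np.array([[0,0,0],[6,0,0],[0,6,0],[0,0,.15]]),xatol=.05,fatol=1e-4))
        if best is None or q.fun<best.fun: best=q
    return np.round(best.x,3),round(best.fun,3)
E
python3 - <<'E'
from fit import *
P=[shot('scene'),shot('top')]
for k,v in(('square',(570,308,0)),('oblong',(434,315,0))):
    print(k,'both',fit(P,k,v),'scene',fit(P[:1],k,v),'top',fit(P[1:],k,v))
for n,p in zip(('scene','top'),P):
    for X in((555,136),(648,134)):
        c=np.array(proj(p,[*X,20]));x0,y0=(c-9).astype(int)
        g=cv2.cvtColor(p['frame'][y0:y0+19,x0:x0+19],cv2.COLOR_RGB2GRAY).astype(float)
        w=np.clip(90-g,0,None);w[np.hypot(*(np.mgrid[:19,:19]-9))>7]=0
        yy,xx=np.mgrid[:19,:19];px=[x0+(w*xx).sum()/w.sum(),y0+(w*yy).sum()/w.sum()]
        print(n,'hole',np.round(px,2),np.round(ray(p,px,20),1),w.sum())
    hsv=cv2.cvtColor(p['frame'],cv2.COLOR_RGB2HSV);m=((hsv[...,2]>165)&(hsv[...,1]<40)).astype(np.uint8)
    nn,l,st,ce=cv2.connectedComponentsWithStats(m);c=proj(p,[602,135,25])
    k=min((i for i in range(1,nn) if st[i,4]>150),key=lambda i:np.hypot(*(ce[i]-c)))
    ct=max(cv2.findContours((l==k).astype(np.uint8),cv2.RETR_EXTERNAL,cv2.CHAIN_APPROX_NONE)[0],key=len)[:,0]
    W=np.array([ray(p,x,30)[:2] for x in ct],np.float32);print(n,st[k],cv2.minAreaRect(W))
E
```

```text
square both (array([ 5.73994e+02,  3.04457e+02, -5.00000e-02]), np.float64(0.495)) scene (array([ 5.74179e+02,  3.04658e+02, -4.40000e-02]), np.float64(0.078)) top (array([546.087, 341.373,   1.596]), np.float64(0.902))
oblong both (array([427.693, 310.532,  -0.444]), np.float64(0.507)) scene (array([427.673, 310.625,  -0.442]), np.float64(0.087)) top (array([395.624, 370.912,   1.602]), np.float64(0.899))
scene hole [280.56 248.08] [553.4 142.8  20. ] 682.0
scene hole [266.25 269.51] [638.4 142.5  20. ] 595.0
scene [ 247  232   53   53 1232] ((595.6987915039062, 142.72251892089844), (163.8526153564453, 84.5475082397461), 0.3267619013786316)
top hole [217.91 172.01] [554.1 142.1  20. ] 171.0
top hole [217.19 144.43] [638.  143.3  20. ] 150.0
top [ 203  130   30   55 1382] ((597.90234375, 142.25714111328125), (83.72541046142578, 164.50970458984375), 89.79458618164062)
```

```bash
sed -i "s/m=(hsv\[...,1\]<60).astype(np.uint8)/t,m=cv2.threshold(hsv[...,1],0,1,cv2.THRESH_BINARY_INV+cv2.THRESH_OTSU)/" fit.py
python3 - <<'E'
from fit import *
P=[shot('scene'),shot('top')]
for k,v in(('square',(574,304,0)),('oblong',(428,311,-.4))):
    print(k,'both',fit(P,k,v,r=22),'scene',fit(P[:1],k,v,r=22),'top',fit(P[1:],k,v,r=22))
s=arm.read_state();print(R.from_quat(s['ee_rot']).as_matrix().round(3))
E
```

```text
square both (array([ 5.75115e+02,  3.04553e+02, -8.00000e-02]), np.float64(0.092)) scene (array([ 5.73469e+02,  3.04322e+02, -4.50000e-02]), np.float64(0.118)) top (array([ 5.75152e+02,  3.04725e+02, -7.80000e-02]), np.float64(0.06))
oblong both (array([ 4.30003e+02,  3.11435e+02, -4.21000e-01]), np.float64(0.096)) scene (array([427.843, 310.508,  -0.447]), np.float64(0.119)) top (array([ 4.30228e+02,  3.11662e+02, -4.28000e-01]), np.float64(0.051))
[[-0.97  -0.243  0.   ]
 [-0.243  0.97  -0.   ]
 [ 0.    -0.    -1.   ]]
```

```bash
cat > go.py <<'E'
import sys
from h import *
def go(x,y,z,psi):
    s=arm.read_state();C=R.from_quat(s['ee_rot']).as_matrix()
    T=np.array([[-np.sin(psi),np.cos(psi),0],[np.cos(psi),np.sin(psi),0],[0,0,-1]])
    print(round(s['clock'],2),'pos',s['position'].round(1),'lin',(C.T@(np.array([x,y,z])-s['position'])).round(1),'rot',R.from_matrix(C.T@T).as_rotvec().round(3),'F',s['contact_force'].round(1),'w',round(s['gripper_width'],1),round(s['grasp_force'],1),'j',s['joints'].round(2))
if __name__=='__main__': go(*map(float,sys.argv[1:5]))
E
python3 go.py 574.5 304.5 130 3.08
```

```text
1.5 pos [ 152.1 -606.2  231.3] lin [-631.3  780.6  101.3] rot [-0.    -0.    -1.263] F [ 0.6  0.2 -1. ] w 85.2 0.0 j [-1.07  0.38  0.01  0.   -1.19 -0.26]
```

arm_command(rows=[{"grip": 0.7, "linear": [-631, 781, 101], "rot": [0, 0, -1.263]}, {"grip": 0.7, "linear": [-631, 781, 101], "rot": [0, 0, -1.263]}, {"grip": 0.7, "linear": [-631, 781, 101], "rot": [0, 0, -1.263]}, {"grip": 0.7, "linear": [-631, 781, 101], "rot": [0, 0, -1.263]}, {"grip": 0.7, "linear": [-631, 781, 101], "rot": [0, 0, -1.263]}, {"grip": 0.7, "linear": [-631, 781, 101], "rot": [0, 0, -1.263]}, {"grip": 0.7, "linear": [-631, 781, 101], "rot": [0, 0, -1.263]}, {"grip": 0.7, "linear": [-631, 781, 101], "rot": [0, 0, -1.263]}, {"grip": 0.7, "linear": [-631, 781, 101], "rot": [0, 0, -1.263]}, {"grip": 0.7, "linear": [-631, 781, 101], "rot": [0, 0, -1.263]}])

```text
clock: 2.75
position: [414.2, -39.8, 169.2]
ee_rot: [-0.685, 0.728, -0.001, 0.001]
contact_force: [0.9, -1.1, 0.3]
gripper_width: 59.8
grasp_force: 0.0
```

```bash
python3 go.py 574.5 304.5 130 3.08
```

```text
2.75 pos [414.2 -39.8 169.2] lin [-353.4 -138.8   39.6] rot [-0.002  0.     0.   ] F [ 0.9 -1.1  0.3] w 59.8 0.0 j [ 0.3   0.09 -0.57  0.   -0.92 -0.36]
```

arm_command(rows=[{"grip": 0.7, "linear": [-353.4, -138.8, 39.6], "rot": [0, 0, 0]}, {"grip": 0.7, "linear": [-353.4, -138.8, 39.6], "rot": [0, 0, 0]}, {"grip": 0.7, "linear": [-353.4, -138.8, 39.6], "rot": [0, 0, 0]}, {"grip": 0.7, "linear": [-353.4, -138.8, 39.6], "rot": [0, 0, 0]}, {"grip": 0.7, "linear": [-353.4, -138.8, 39.6], "rot": [0, 0, 0]}, {"grip": 0.7, "linear": [-353.4, -138.8, 39.6], "rot": [0, 0, 0]}, {"grip": 0.7, "linear": [-353.4, -138.8, 39.6], "rot": [0, 0, 0]}, {"grip": 0.7, "linear": [-353.4, -138.8, 39.6], "rot": [0, 0, 0]}, {"grip": 0.7, "linear": [-353.4, -138.8, 39.6], "rot": [0, 0, 0]}])

```text
clock: 3.88
position: [573.5, 301.0, 129.6]
ee_rot: [-0.685, 0.729, 0.0, -0.0]
contact_force: [-0.1, -0.1, 0.5]
gripper_width: 59.9
grasp_force: 0.0
```

```bash
python3 go.py 574.5 304.5 20 3.08
python3 - <<'E'
from h import *
p=shot('scene');q=shot('top')
c=proj(p,[574,304,60]);d=proj(q,[574,304,60])
f=lambda a,c:cv2.resize(cv2.getRectSubPix(a['frame'],(60,60),c),(400,400),interpolation=cv2.INTER_CUBIC)
cv2.imwrite('pics/g1.png',np.hstack([f(p,c),f(q,d)])[:,:,::-1])
E
```

```text
3.88 pos [573.5 301.  129.6] lin [ -3.6  -0.8 109.6] rot [ 0.    -0.    -0.001] F [-0.1 -0.1  0.5] w 59.9 0.0 j [ 0.73  0.5  -0.07 -0.   -1.   -0.8 ]
```

View pics/g1.png

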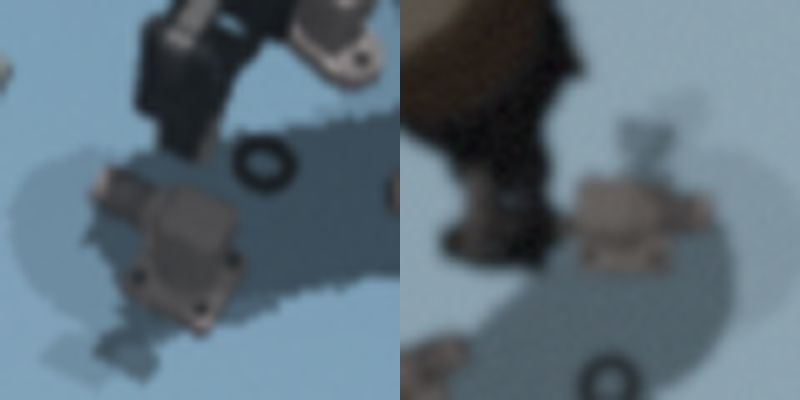

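The gripper is above the square elbow, which shows at (190,240) in the left half and (620,215) in the right half, and its fingers straddle it along x. Descending and closing.

arm_command(rows=[{"grip": 0.7, "linear": [-3.6, -0.8, 50], "rot": [0, 0, 0]}, {"grip": 0.7, "linear": [-3.6, -0.8, 85], "rot": [0, 0, 0]}, {"grip": 0.7, "linear": [-3.6, -0.8, 109], "rot": [0, 0, 0]}, {"grip": 0.7, "linear": [-3.6, -0.8, 109], "rot": [0, 0, 0]}, {"grip": 0.1, "linear": [-3.6, -0.8, 109], "rot": [0, 0, 0]}, {"grip": 0.1, "linear": [-3.6, -0.8, 109], "rot": [0, 0, 0]}, {"grip": 0.1, "linear": [-3.6, -0.8, 109], "rot": [0, 0, 0]}, {"grip": 0.1, "linear": [-3.6, -0.8, 109], "rot": [0, 0, 0]}])

```text
clock: 4.97
position: [575.9, 306.5, 22.3]
ee_rot: [-0.685, 0.729, -0.0, 0.002]
contact_force: [-1.3, -0.5, 6.5]
gripper_width: 24.8
grasp_force: 60.1
```

```bash
python3 go.py 553.7 142.5 110 3.1446
```

```text
4.97 pos [575.9 306.5  22.3] lin [164.9  11.9 -88.1] rot [-0.003  0.002 -0.065] F [-1.3 -0.5  6.5] w 24.8 60.1 j [ 0.74  0.63 -0.15  0.   -0.78 -0.8 ]
```

arm_command(rows=[{"grip": 0.1, "linear": [0, 0, -50], "rot": [0, 0, 0]}, {"grip": 0.1, "linear": [163, 11.9, -88], "rot": [0, 0, -0.065]}, {"grip": 0.1, "linear": [163, 11.9, -88], "rot": [0, 0, -0.065]}, {"grip": 0.1, "linear": [163, 11.9, -88], "rot": [0, 0, -0.065]}, {"grip": 0.1, "linear": [163, 11.9, -88], "rot": [0, 0, -0.065]}, {"grip": 0.1, "linear": [163, 11.9, -88], "rot": [0, 0, -0.065]}, {"grip": 0.1, "linear": [163, 11.9, -88], "rot": [0, 0, -0.065]}, {"grip": 0.1, "linear": [163, 11.9, -88], "rot": [0, 0, -0.065]}])

```text
clock: 5.98
position: [552.8, 144.7, 107.6]
ee_rot: [0.709, -0.706, -0.0, 0.0]
contact_force: [-0.0, 0.6, -1.5]
gripper_width: 25.0
grasp_force: 59.8
```

```bash
python3 go.py 553.7 144.4 55 3.1446
python3 - <<'E'
from fit import *
P=[shot('scene'),shot('top')]
s=arm.read_state();x,y,z=s['position']
parts['square']=parts['square'][:1]+parts['square'][3:]
out=[]
for p in P:
    c=proj(p,[x,y,z]);f=cv2.resize(cv2.getRectSubPix(p['frame'],(60,60),c),(400,400),interpolation=cv2.INTER_CUBIC)
    pts=np.array([proj(p,[x+a,y-1.9+b,z-22.3+h]) for a,b,h in((-20,-20,0),(20,-20,0),(20,20,0),(-20,20,0),(0,-44,38))])
    for u in (pts-c+30)*400/60: cv2.circle(f,tuple(u.astype(int)),3,(255,0,0),-1)
    out.append(f)
cv2.imwrite('pics/g2.png',np.hstack(out)[:,:,::-1])
E
```

```text
5.97 pos [552.8 144.7 107.6] lin [ 0.3 -0.9 52.6] rot [ 0.001 -0.     0.001] F [-0.   0.6 -1.5] w 25.0 59.8 j [ 0.54  0.41 -0.29 -0.   -0.87 -0.53]
```

View pics/g2.png

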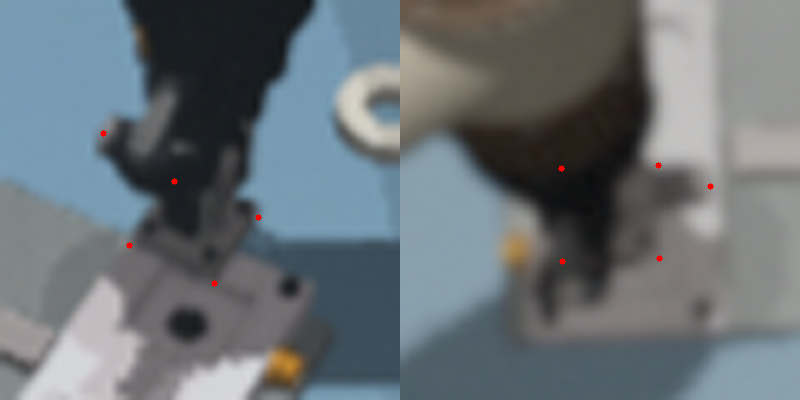

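The elbow is held upright. Its flange corner shows at (205,275) and the spigot end at (103,133), both within about 2 mm of the prediction. Lowering.

arm_command(rows=[{"grip": 0.1, "linear": [0.3, -0.9, 40], "rot": [0, 0, 0]}, {"grip": 0.1, "linear": [0.3, -0.9, 50], "rot": [0, 0, 0]}, {"grip": 0.1, "linear": [0.3, -0.9, 53], "rot": [0, 0, 0]}, {"grip": 0.1, "linear": [0.3, -0.9, 56], "rot": [0, 0, 0]}, {"grip": 0.1, "linear": [0.3, -0.9, 56], "rot": [0, 0, 0]}])

```text
clock: 6.7
position: [554.3, 143.7, 52.9]
ee_rot: [0.708, -0.706, 0.0, -0.001]
contact_force: [0.0, -0.4, -1.7]
gripper_width: 25.2
grasp_force: 59.6
```

```bash
python3 go.py 553.7 144.4 43 3.1446
```

```text
6.7 pos [554.3 143.7  52.9] lin [-0.7  0.6  9.9] rot [-0.001  0.001  0.   ] F [ 0.  -0.4 -1.7] w 25.2 59.6 j [ 0.54  0.48 -0.34  0.   -0.74 -0.53]
```

arm_command(rows=[{"grip": 0.1, "linear": [0, 0, 3], "rot": [0, 0, 0]}, {"grip": 0.1, "linear": [0, 0, 6], "rot": [0, 0, 0]}, {"grip": 0.1, "linear": [0, 0, 8], "rot": [0, 0, 0]}, {"grip": 0.1, "linear": [0, 0, 9], "rot": [0, 0, 0]}, {"grip": 0.1, "linear": [0, 0, 9], "rot": [0, 0, 0]}])

```text
clock: 7.32
position: [553.8, 143.5, 43.0]
ee_rot: [0.708, -0.706, -0.0, 0.0]
contact_force: [0.6, 0.5, -2.8]
gripper_width: 25.2
grasp_force: 59.6
```

arm_command(rows=[{"grip": 0.1, "linear": [0, 0, 1], "rot": [0, 0, 0]}, {"grip": 0.1, "linear": [0, 0, 2], "rot": [0, 0, 0]}, {"grip": 0.1, "linear": [0, 0, 3], "rot": [0, 0, 0]}, {"grip": 0.1, "linear": [0, 0, 3], "rot": [0, 0, 0]}])

```text
clock: 7.82
position: [554.0, 143.5, 42.2]
ee_rot: [0.708, -0.706, 0.0, -0.0]
contact_force: [-4.9, -0.6, 9.9]
gripper_width: 24.9
grasp_force: 61.4
```

arm_command(rows=[{"grip": 0.65, "linear": [0, 0, 1], "rot": [0, 0, 0]}, {"grip": 0.65, "linear": [0, 0, 1], "rot": [0, 0, 0]}, {"grip": 0.65, "linear": [0, 0, 1], "rot": [0, 0, 0]}, {"grip": 0.65, "linear": [0, 0, -40], "rot": [0, 0, 0]}, {"grip": 0.65, "linear": [0, 0, -90], "rot": [0, 0, 0]}, {"grip": 0.65, "linear": [0, 0, -90], "rot": [0, 0, 0]}, {"grip": 0.65, "linear": [0, 0, -90], "rot": [0, 0, 0]}])

```text
clock: 8.7
position: [553.4, 143.4, 129.8]
ee_rot: [0.708, -0.706, -0.0, 0.0]
contact_force: [0.2, -0.6, -1.0]
gripper_width: 55.7
grasp_force: 0.0
```

```bash
python3 go.py 429 311 130 2.711
```

```text
8.7 pos [553.4 143.4 129.8] lin [-1.679e+02  1.240e+02 -1.000e-01] rot [0.001 0.    0.433] F [ 0.2 -0.6 -1. ] w 55.7 0.0 j [ 0.54  0.39 -0.26 -0.   -0.92 -0.53]
```

arm_command(rows=[{"grip": 0.65, "linear": [-168, 124, 0], "rot": [0, 0, 0.433]}, {"grip": 0.65, "linear": [-168, 124, 0], "rot": [0, 0, 0.433]}, {"grip": 0.65, "linear": [-168, 124, 0], "rot": [0, 0, 0.433]}, {"grip": 0.65, "linear": [-168, 124, 0], "rot": [0, 0, 0.433]}, {"grip": 0.65, "linear": [-168, 124, 0], "rot": [0, 0, 0.433]}, {"grip": 0.65, "linear": [-168, 124, 0], "rot": [0, 0, 0.433]}, {"grip": 0.65, "linear": [-168, 124, 0], "rot": [0, 0, 0.433]}])

```text
clock: 9.57
position: [429.7, 310.1, 129.6]
ee_rot: [-0.539, 0.842, -0.0, -0.001]
contact_force: [-0.2, 0.3, 0.2]
gripper_width: 55.4
grasp_force: 0.0
```

```bash
python3 go.py 429 311 22 2.711
python3 - <<'E'
from fit import *
P=[shot('scene'),shot('top')]
print(fit(P[:1],'oblong',(429,311,-.43),r=22))
for v in [(553.7,142.5,0)]:
  print(fit(P,'square',v,z=20,r=20))
out=[]
for p in P:
    c=proj(p,[570,170,30]);f=cv2.resize(cv2.getRectSubPix(p['frame'],(100,100),c),(400,400),interpolation=cv2.INTER_CUBIC)
    out.append(f)
cv2.imwrite('pics/g3.png',np.hstack(out)[:,:,::-1])
E
```

```text
9.57 pos [429.7 310.1 129.6] lin [ -0.7   1.  107.6] rot [ 0.    -0.001 -0.001] F [-0.2  0.3  0.2] w 55.4 0.0 j [ 0.93  0.33 -0.37 -0.   -0.88 -1.36]
(array([428.548, 310.721,  -0.451]), np.float64(0.116))
(array([ 5.75419e+02,  1.38191e+02, -1.60000e-02]), np.float64(0.722))
```

View pics/g3.png

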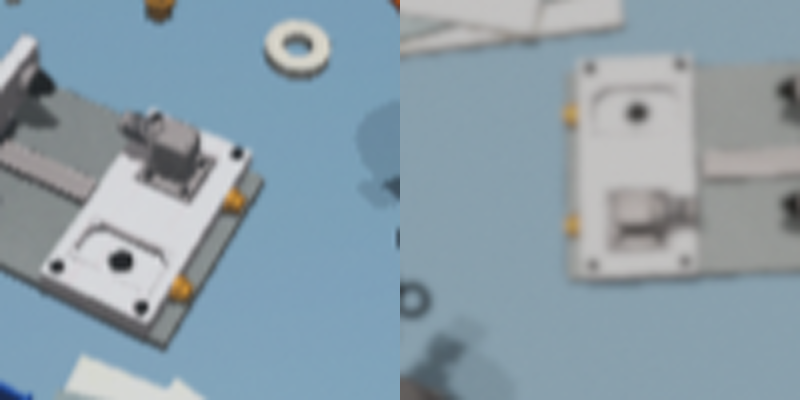

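The square elbow is seated: flange recessed at (175,175) in the left half, spigot towards the crosshead. The oblong nest is at (120,262). Now picking the oblong elbow.

arm_command(rows=[{"grip": 0.65, "linear": [-0.5, 0.5, 50], "rot": [0, 0, 0]}, {"grip": 0.65, "linear": [-0.5, 0.5, 85], "rot": [0, 0, 0]}, {"grip": 0.65, "linear": [-0.5, 0.5, 107], "rot": [0, 0, 0]}, {"grip": 0.65, "linear": [-0.5, 0.5, 107], "rot": [0, 0, 0]}, {"grip": 0.1, "linear": [-0.5, 0.5, 107], "rot": [0, 0, 0]}, {"grip": 0.1, "linear": [-0.5, 0.5, 107], "rot": [0, 0, 0]}, {"grip": 0.1, "linear": [-0.5, 0.5, 107], "rot": [0, 0, 0]}, {"grip": 0.1, "linear": [-0.5, 0.5, 107], "rot": [0, 0, 0]}])

```text
clock: 10.68
position: [430.0, 312.5, 24.6]
ee_rot: [-0.54, 0.842, 0.0, 0.001]
contact_force: [1.7, -1.0, 7.2]
gripper_width: 25.1
grasp_force: 60.0
```

```bash
python3 go.py 638.2 142.8 130 3.1446
```

```text
10.68 pos [430.  312.5  24.6] lin [  67.3 -260.1 -105.2] rot [-0.002  0.002 -0.432] F [ 1.7 -1.   7.2] w 25.1 60.0 j [ 0.93  0.47 -0.47  0.   -0.63 -1.36]
```

arm_command(rows=[{"grip": 0.1, "linear": [0, 0, -55], "rot": [0, 0, 0]}, {"grip": 0.1, "linear": [10, -20, -105], "rot": [0, 0, -0.1]}, {"grip": 0.1, "linear": [66, -259.5, -105], "rot": [0, 0, -0.432]}, {"grip": 0.1, "linear": [66, -259.5, -105], "rot": [0, 0, -0.432]}, {"grip": 0.1, "linear": [66, -259.5, -105], "rot": [0, 0, -0.432]}, {"grip": 0.1, "linear": [66, -259.5, -105], "rot": [0, 0, -0.432]}, {"grip": 0.1, "linear": [66, -259.5, -105], "rot": [0, 0, -0.432]}, {"grip": 0.1, "linear": [66, -259.5, -105], "rot": [0, 0, -0.432]}, {"grip": 0.1, "linear": [66, -259.5, -105], "rot": [0, 0, -0.432]}, {"grip": 0.1, "linear": [66, -259.5, -105], "rot": [0, 0, -0.432]}])

```text
clock: 11.92
position: [636.6, 144.7, 128.4]
ee_rot: [0.708, -0.706, -0.0, -0.0]
contact_force: [-0.0, -0.4, -2.9]
gripper_width: 25.0
grasp_force: 60.3
```

```bash
python3 go.py 638.2 144.3 57 3.1446
```

```text
11.93 pos [636.6 144.7 128.4] lin [ 0.5 -1.6 71.4] rot [0.    0.    0.001] F [-0.  -0.4 -2.9] w 25.0 60.3 j [ 0.47  0.51 -0.05 -0.   -1.   -0.47]
```

arm_command(rows=[{"grip": 0.1, "linear": [0.3, -0.8, 50], "rot": [0, 0, 0]}, {"grip": 0.1, "linear": [0.3, -0.8, 68], "rot": [0, 0, 0]}, {"grip": 0.1, "linear": [0.3, -0.8, 71], "rot": [0, 0, 0]}, {"grip": 0.1, "linear": [0.3, -0.8, 71], "rot": [0, 0, 0]}, {"grip": 0.1, "linear": [0.3, -0.8, 71], "rot": [0, 0, 0]}])

```text
clock: 12.55
position: [639.3, 143.8, 58.9]
ee_rot: [0.708, -0.706, 0.001, -0.001]
contact_force: [-0.0, 0.9, -2.2]
gripper_width: 24.9
grasp_force: 60.3
```

```bash
python3 go.py 638.2 144.3 45 3.1446;  python3 go.py 638.2 144.3 45 3.1446
```

```text
12.55 pos [639.3 143.8  58.9] lin [-0.5  1.2 13.9] rot [-0.003  0.001 -0.001] F [-0.   0.9 -2.2] w 24.9 60.3 j [ 0.47  0.59 -0.12  0.   -0.86 -0.47]
12.55 pos [639.3 143.8  58.9] lin [-0.5  1.2 13.9] rot [-0.003  0.001 -0.001] F [-0.   0.9 -2.2] w 24.9 60.3 j [ 0.47  0.59 -0.12  0.   -0.86 -0.47]
```

Base is at about 34 mm. Lowering with a small correction.

arm_command(rows=[{"grip": 0.1, "linear": [-0.3, 0.8, 4], "rot": [0, 0, 0]}, {"grip": 0.1, "linear": [-0.3, 0.8, 7], "rot": [0, 0, 0]}, {"grip": 0.1, "linear": [-0.3, 0.8, 9], "rot": [0, 0, 0]}, {"grip": 0.1, "linear": [-0.3, 0.8, 11], "rot": [0, 0, 0]}, {"grip": 0.1, "linear": [-0.3, 0.8, 11], "rot": [0, 0, 0]}])

```text
clock: 13.18
position: [637.3, 143.6, 45.9]
ee_rot: [0.708, -0.706, -0.0, 0.0]
contact_force: [0.5, 1.0, -2.2]
gripper_width: 25.1
grasp_force: 60.3
```

arm_command(rows=[{"grip": 0.1, "linear": [0, 0, 2], "rot": [0, 0, 0]}, {"grip": 0.1, "linear": [0, 0, 4], "rot": [0, 0, 0]}, {"grip": 0.1, "linear": [0, 0, 5], "rot": [0, 0, 0]}, {"grip": 0.1, "linear": [0, 0, 5], "rot": [0, 0, 0]}])

```text
clock: 13.68
position: [637.8, 143.7, 44.7]
ee_rot: [0.708, -0.706, 0.001, -0.0]
contact_force: [-5.3, -0.3, 12.4]
gripper_width: 24.9
grasp_force: 62.5
```

arm_command(rows=[{"grip": 0.65, "linear": [0, 0, 2], "rot": [0, 0, 0]}, {"grip": 0.65, "linear": [0, 0, 2], "rot": [0, 0, 0]}, {"grip": 0.65, "linear": [0, 0, 2], "rot": [0, 0, 0]}, {"grip": 0.65, "linear": [0, 0, -40], "rot": [0, 0, 0]}, {"grip": 0.65, "linear": [0, 0, -90], "rot": [0, 0, 0]}, {"grip": 0.65, "linear": [0, 0, -140], "rot": [0, 0, 0]}, {"grip": 0.65, "linear": [0, 0, -140], "rot": [0, 0, 0]}, {"grip": 0.65, "linear": [0, 0, -140], "rot": [0, 0, 0]}])

```text
clock: 14.68
position: [637.0, 143.5, 180.6]
ee_rot: [0.708, -0.707, -0.0, 0.0]
contact_force: [0.6, 0.7, -0.7]
gripper_width: 55.9
grasp_force: 0.0
```

```bash
python3 - <<'E'
from fit import *
P=[shot('scene'),shot('top')]
for p in P:
    for q,z in(('pointer_tip',41.5),('ring_mark',58),('pull_rod',100)):
        for d in models.tip_of(p,q)[:3]: print(q,round(d['score'],2),np.round(d['pixel'],1),ray(p,d['pixel'],z)[:2].round(1))
out=[]
for p in P:
    c=proj(p,[605,-175,50]);f=cv2.resize(cv2.getRectSubPix(p['frame'],(40,40),c),(400,400),interpolation=cv2.INTER_CUBIC)
    for b in range(-220,-140,10):
        u=(np.array(proj(p,[624.5,b,41.5]))-c+20)*10-5
        cv2.circle(f,tuple(u.astype(int)),2,(255,0,0) if b in(-200,-190) else (0,255,0),-1)
    out.append(f)
o2=[cv2.resize(cv2.getRectSubPix(p['frame'],(80,40),proj(p,[600,135,40])),(400,200),interpolation=cv2.INTER_CUBIC) for p in P]
cv2.imwrite('pics/g4.png',np.vstack([np.hstack(out),np.hstack(o2)])[:,:,::-1])
E
python3 go.py 597.3 -195 190 3.1446
```

```text
pointer_tip 0.59 [342.2 260.9] [520.9 318. ]
pointer_tip 0.58 [169.9 218.3] [ 638.  -196.5]
ring_mark 0.67 [187.5 212.5] [ 602.6 -153.3]
pull_rod 0.97 [175.1 200.2] [ 608.6 -188. ]
pointer_tip 0.46 [330.4 142.3] [ 627.1 -186.7]
pointer_tip 0.25 [217.5 171.6] [550.1 141.2]
ring_mark 0.88 [315.5 152.2] [ 594.1 -139.7]
ring_mark 0.17 [328.3 142.2] [ 622.5 -177.8]
pull_rod 0.74 [336.8 143.1] [ 606.1 -193.5]
pull_rod 0.33 [214.5 172. ] [534.9 143.6]
15.07 pos [637.3 143.6 180.4] lin [338.5  40.7  -9.3] rot [ 0.001 -0.001 -0.001] F [-0.2  0.6  0.5] w 55.5 0.0 j [ 0.47  0.47  0.01 -0.   -1.11 -0.47]
```

View pics/g4.png

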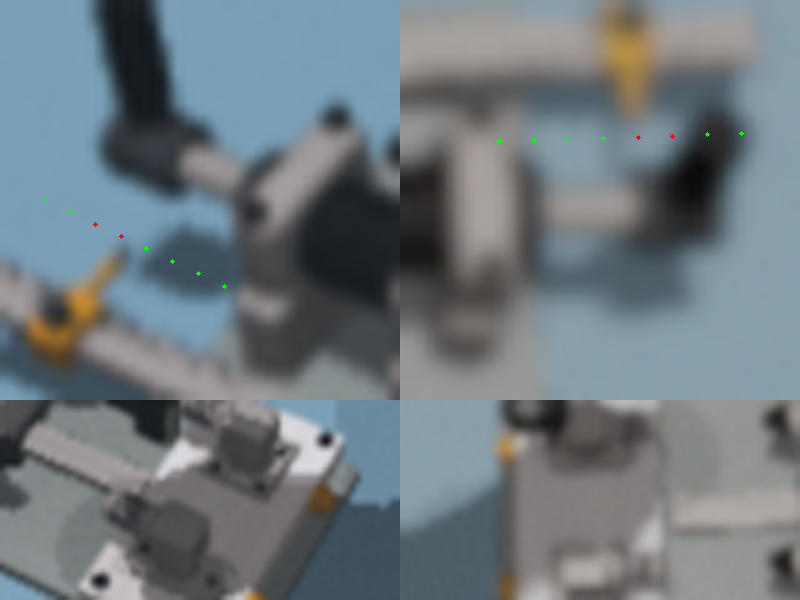

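The pointer tip shows at (122,250) left and (632,118) right, which puts it at world y ≈ -187.3. Both elbows sit in their pockets in the lower crops. The travel needed is about 41 mm. Moving over the handle.

arm_command(rows=[{"grip": 0.65, "linear": [339, 39, -9], "rot": [0, 0, 0]}, {"grip": 0.65, "linear": [339, 39, -9], "rot": [0, 0, 0]}, {"grip": 0.65, "linear": [339, 39, -9], "rot": [0, 0, 0]}, {"grip": 0.65, "linear": [339, 39, -9], "rot": [0, 0, 0]}, {"grip": 0.65, "linear": [339, 39, -9], "rot": [0, 0, 0]}, {"grip": 0.65, "linear": [339, 39, -9], "rot": [0, 0, 0]}, {"grip": 0.65, "linear": [339, 39, -9], "rot": [0, 0, 0]}, {"grip": 0.65, "linear": [339, 39, -9], "rot": [0, 0, 0]}, {"grip": 0.65, "linear": [339, 39, -9], "rot": [0, 0, 0]}, {"grip": 0.65, "linear": [339, 39, -9], "rot": [0, 0, 0]}])

```text
clock: 16.32
position: [599.4, -194.4, 190.2]
ee_rot: [0.708, -0.706, 0.0, -0.0]
contact_force: [-0.4, 0.4, -0.4]
gripper_width: 55.5
grasp_force: 0.0
```

```bash
python3 go.py 599 -195.5 85 3.15
python3 - <<'E'
from fit import *
P=[shot('scene'),shot('top')]
parts['yaw']=parts['square']
out=[]
for p in P:
    c=proj(p,[600,142,40]);f=cv2.resize(cv2.getRectSubPix(p['frame'],(66,44),c),(400,267),interpolation=cv2.INTER_CUBIC)
    c2=proj(p,[600,-190,90]);g=cv2.resize(cv2.getRectSubPix(p['frame'],(66,55),c2),(400,333),interpolation=cv2.INTER_CUBIC)
    out.append(np.vstack([f,g]))
cv2.imwrite('pics/g5.png',np.hstack(out)[:,:,::-1])
for k,v in(('square',(553.7,142.5,0)),('oblong',(638,143,0))):
  for p in P: print(k,[(d['score'],np.round(ray(p,d['pixel'],20)[:2],1)) for d in models.tip_of(p,'elbow_'+k)[:4]])
E
```

```text
16.32 pos [ 599.4 -194.4  190.2] lin [  1.1   0.4 105.2] rot [-0.    -0.    -0.005] F [-0.4  0.4 -0.4] w 55.5 0.0 j [-0.06  0.42 -0.04  0.   -1.11  0.06]
square [(0.55, array([612.5, 481.6])), (0.5, array([546.7, 142.3])), (0.2, array([509.9, 312.4])), (0.16, array([530.3,  73.3]))]
square [(0.69, array([599.5, 489.3])), (0.62, array([554. , 145.4]))]
oblong [(0.77, array([644.1, 143.7])), (0.66, array([307.4, 227.1]))]
oblong [(0.72, array([631.7, 147.2])), (0.62, array([644.7,  98.9])), (0.56, array([383.4, 154.4]))]
```

View pics/g5.png

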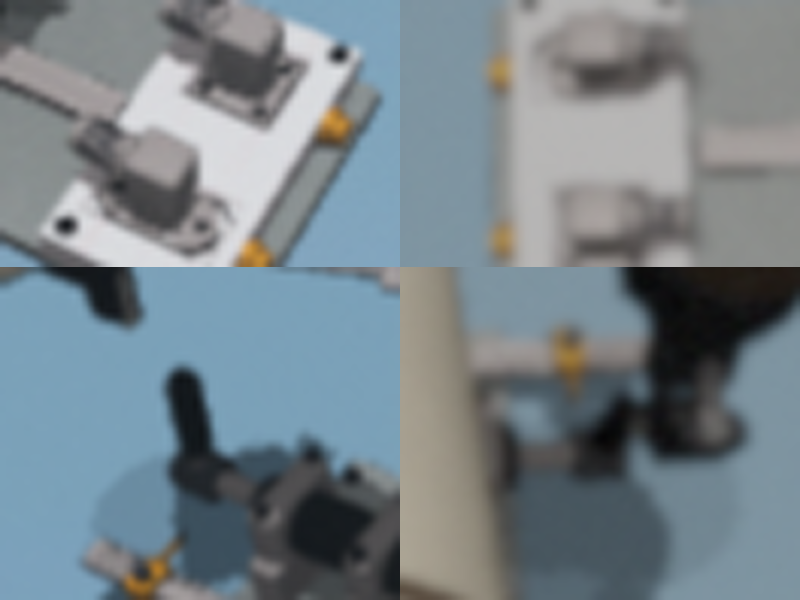

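Both elbows are seated in their pockets, with blocks at (240,60) and (155,175) in the left half. The handle is at (185,410), below the open fingers. Descending and gripping.

arm_command(rows=[{"grip": 0.65, "linear": [1, 0, 40], "rot": [0, 0, 0]}, {"grip": 0.65, "linear": [1, 0, 80], "rot": [0, 0, 0]}, {"grip": 0.65, "linear": [1, 0, 104], "rot": [0, 0, 0]}, {"grip": 0.65, "linear": [1, 0, 104], "rot": [0, 0, 0]}, {"grip": 0, "linear": [1, 0, 104], "rot": [0, 0, 0]}, {"grip": 0, "linear": [1, 0, 104], "rot": [0, 0, 0]}, {"grip": 0, "linear": [1, 0, 104], "rot": [0, 0, 0]}, {"grip": 0, "linear": [1, 0, 104], "rot": [0, 0, 0]}])

```text
clock: 17.62
position: [599.8, -196.6, 88.0]
ee_rot: [0.708, -0.706, 0.001, -0.001]
contact_force: [-1.6, 1.8, 5.4]
gripper_width: 16.5
grasp_force: 58.6
```

arm_command(rows=[{"grip": 0, "linear": [6, 0, 0], "rot": [0, 0, 0]}, {"grip": 0, "linear": [12, -0.1, 0], "rot": [0, 0, 0]}, {"grip": 0, "linear": [18, -0.2, 0], "rot": [0, 0, 0]}, {"grip": 0, "linear": [24, -0.2, 0], "rot": [0, 0, 0]}, {"grip": 0, "linear": [30, -0.3, 0], "rot": [0, 0, 0]}, {"grip": 0, "linear": [36, -0.4, 0], "rot": [0, 0, 0]}, {"grip": 0, "linear": [41, -0.4, 0], "rot": [0, 0, 0]}, {"grip": 0, "linear": [41, -0.4, 0], "rot": [0, 0, 0]}, {"grip": 0, "linear": [41, -0.4, 0], "rot": [0, 0, 0]}])

```text
clock: 18.75
position: [600.3, -234.4, 88.0]
ee_rot: [0.708, -0.706, -0.0, -0.002]
contact_force: [-1.4, 12.5, 9.9]
gripper_width: 17.1
grasp_force: 59.3
```

```bash
python3 go.py 599 -237.5 88 3.15
python3 - <<'E'
from fit import *
P=[shot('scene'),shot('top')]
out=[]
for p in P:
    for q,z in(('pointer_tip',41.5),('ring_mark',58),('pull_rod',100)):
        for d in models.tip_of(p,q)[:2]: print(q,round(d['score'],2),np.round(d['pixel'],1),ray(p,d['pixel'],z)[:2].round(1))
    c=proj(p,[610,-188,50]);f=cv2.resize(cv2.getRectSubPix(p['frame'],(40,40),c),(400,400),interpolation=cv2.INTER_CUBIC)
    for X,k in (((627,-187.3,41.5),(255,0,0)),((599,-187.5,65),(0,255,0)),((606,-187.5,58),(0,255,0))):
        u=(np.array(proj(p,X))-c+20)*10-5
        cv2.circle(f,tuple(u.astype(int)),2,k,-1)
    out.append(f)
cv2.imwrite('pics/g6.png',np.hstack(out)[:,:,::-1])
E
```

```text
18.75 pos [ 600.3 -234.4   88. ] lin [ 3.1  1.3 -0. ] rot [-0.002  0.003 -0.005] F [-1.4 12.5  9.9] w 17.1 59.3 j [-0.12  0.54 -0.12 -0.   -0.91  0.13]
pointer_tip 0.41 [172.7 217.4] [ 630.8 -191.3]
ring_mark 0.66 [177.4 210.6] [ 611.8 -184.9]
ring_mark 0.38 [189.2 174.3] [ 463.5 -251.9]
pull_rod 0.62 [166.4 194.1] [ 601.7 -227. ]
pointer_tip 0.59 [327.4 145.4] [ 618.1 -177.5]
ring_mark 0.87 [330.  148.1] [ 604.9 -181.5]
pull_rod 0.79 [351.9 147.1] [ 593.3 -234. ]
pull_rod 0.72 [329.  150.7] [ 585.1 -170.8]
```

View pics/g6.png

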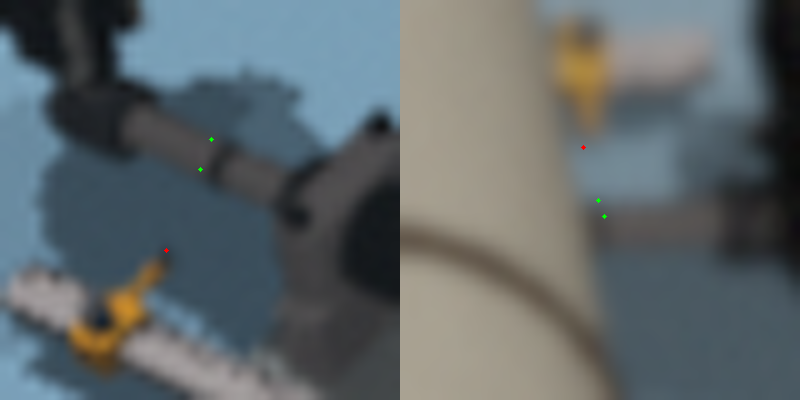

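The ring shows at (217,163) in the left half. The dot marking the pointer's level is about 15 px further out, so roughly 5.5 mm is left to pull. The dark pointer tip is at (165,255).

arm_command(rows=[{"grip": 0, "linear": [3, 0, 0], "rot": [0, 0, 0]}, {"grip": 0, "linear": [5.5, 0, 0], "rot": [0, 0, 0]}, {"grip": 0, "linear": [5.5, 0, 0], "rot": [0, 0, 0]}, {"grip": 0, "linear": [5.5, 0, 0], "rot": [0, 0, 0]}, {"grip": 0, "linear": [5.5, 0, 0], "rot": [0, 0, 0]}])

```text
clock: 19.77
position: [600.3, -239.5, 88.0]
ee_rot: [0.708, -0.706, -0.001, -0.002]
contact_force: [-2.3, 12.8, 9.6]
gripper_width: 16.7
grasp_force: 59.3
```

```bash
python3 go.py 599 -237.5 88 3.15
python3 - <<'E'
from fit import *
P=[shot('scene'),shot('top')]
out=[]
for p in P:
    f0=p['frame']
    # brightness profile along the rod's upper +x side, for the dark ring
    ys=np.arange(-215,-150,1.)
    mx=np.float32([[proj(p,[604,y,63])for y in ys]])
    g=cv2.remap(cv2.cvtColor(f0,cv2.COLOR_RGB2GRAY),mx[...,0],mx[...,1],cv2.INTER_CUBIC)[0]
    print(dict(zip(ys.astype(int).tolist(),g.tolist())))
    c=proj(p,[610,-188,50]);n=30
    f=cv2.resize(cv2.getRectSubPix(f0,(n,n),c),(400,400),interpolation=cv2.INTER_CUBIC);s=400/n
    f=np.clip(f*1.6,0,255).astype(np.uint8)
    for X,k in (((627,-187.3,41.5),(255,0,0)),((599,-187.5,65),(0,255,0)),((606,-187.5,58),(0,255,0))):
        u=(np.array(proj(p,X))-c+n/2)*s-.5
        cv2.circle(f,tuple(u.astype(int)),2,k,-1)
    out.append(f)
cv2.imwrite('pics/g7.png',np.hstack(out)[:,:,::-1])
E
```

```text
19.77 pos [ 600.3 -239.5   88. ] lin [-2.   1.3 -0. ] rot [-0.002  0.003 -0.005] F [-2.3 12.8  9.6] w 16.7 59.3 j [-0.13  0.54 -0.11 -0.   -0.91  0.14]
{-215: 77, -214: 77, -213: 77, -212: 76, -211: 75, -210: 75, -209: 75, -208: 76, -207: 76, -206: 76, -205: 76, -204: 76, -203: 76, -202: 76, -201: 76, -200: 76, -199: 76, -198: 77, -197: 78, -196: 78, -195: 76, -194: 74, -193: 69, -192: 62, -191: 53, -190: 44, -189: 40, -188: 40, -187: 46, -186: 55, -185: 63, -184: 70, -183: 75, -182: 76, -181: 76, -180: 76, -179: 77, -178: 77, -177: 77, -176: 76, -175: 76, -174: 76, -173: 76, -172: 76, -171: 76, -170: 76, -169: 75, -168: 75, -167: 76, -166: 77, -165: 77, -164: 76, -163: 75, -162: 72, -161: 66, -160: 59, -159: 51, -158: 44, -157: 40, -156: 40, -155: 41, -154: 45, -153: 49, -152: 52, -151: 53}
{-215: 82, -214: 84, -213: 85, -212: 87, -211: 90, -210: 93, -209: 95, -208: 97, -207: 98, -206: 99, -205: 101, -204: 101, -203: 102, -202: 102, -201: 102, -200: 101, -199: 100, -198: 100, -197: 100, -196: 100, -195: 100, -194: 98, -193: 95, -192: 93, -191: 91, -190: 91, -189: 93, -188: 96, -187: 101, -186: 108, -185: 113, -184: 118, -183: 124, -182: 128, -181: 131, -180: 134, -179: 135, -178: 136, -177: 138, -176: 139, -175: 141, -174: 142, -173: 142, -172: 142, -171: 143, -170: 144, -169: 146, -168: 147, -167: 147, -166: 148, -165: 149, -164: 149, -163: 150, -162: 151, -161: 152, -160: 153, -159: 153, -158: 154, -157: 154, -156: 154, -155: 154, -154: 153, -153: 153, -152: 153, -151: 153}
```

View pics/g7.png

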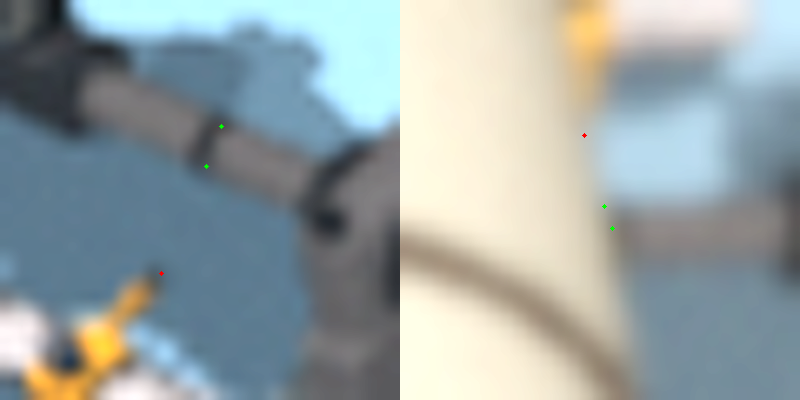

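The ring reads y ≈ -188.6 and the pointer tip, at (158,272) left, reads about -188. They are level within about 1 mm. I'll hold, check for creep, then hand in.

arm_command(rows=[{"grip": 0, "linear": [0, 0, 0], "rot": [0, 0, 0]}, {"grip": 0, "linear": [0, 0, 0], "rot": [0, 0, 0]}, {"grip": 0, "linear": [0, 0, 0], "rot": [0, 0, 0]}, {"grip": 0, "linear": [0, 0, 0], "rot": [0, 0, 0]}, {"grip": 0, "linear": [0, 0, 0], "rot": [0, 0, 0]}, {"grip": 0, "linear": [0, 0, 0], "rot": [0, 0, 0]}, {"grip": 0, "linear": [0, 0, 0], "rot": [0, 0, 0]}, {"grip": 0, "linear": [0, 0, 0], "rot": [0, 0, 0]}])

```text
clock: 20.88
position: [600.3, -239.5, 88.0]
ee_rot: [0.708, -0.706, -0.001, -0.002]
contact_force: [-2.8, 13.2, 7.9]
gripper_width: 17.0
grasp_force: 59.3
```

Run:
```python
from fit import *
p=shot('scene');ys=np.arange(-200,-175,.5)
mx=np.float32([[proj(p,[604,y,63])for y in ys]])
g=cv2.remap(cv2.cvtColor(p['frame'],cv2.COLOR_RGB2GRAY),mx[...,0],mx[...,1],cv2.INTER_CUBIC)[0].astype(float)
w=np.clip(70-g,0,None);r=(w*ys).sum()/w.sum();print(r)
if -190.2<r<-187: print(job.job_done())
```

```text
-188.61290322580646
the job is handed in; nothing more can be done
None
```

I seated both elbows in their own nests and let go of them, then drew the rod out until its ring was within about 1 mm of the pointer by my camera measurement; the gripper still holds it there. The job is handed in at about 21 s of the 61 s allowed; no verdict came back.

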